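# Refit the vortex mixer's bush and cup head and hold it down to run

## Task

The vortex mixer has been stripped for cleaning. Push the loose plastic bush (the plain open tube) fully down onto the mixer's steel drive stub and let go of it, then fit the dark cup head over the bush until it drops fully home on the drive's collar, and press the head down so that the touch-start drive goes right down to its stop. Finish while holding it pressed down, without letting go, and leave the other things on the bench where they stand.

Things in the scene. Friction and masses are not known exactly. Their poses are not given: they have to be found in the camera images.
- mixer: Vortex mixer, fixed to the bench: a grey housing 165 mm (its x) by 125 mm (its y), 112 mm high, with a sloping control panel on the side towards its -x. Its origin is the centre of its underside, on the bench; the drive stands upright on its z axis.
- drive (a joint): Touch-start drive of the mixer (collar and stub together): how far it is pressed straight down, in m. 0 = up (as sprung), 0.006 = down at its stop. About 4 N starts it moving and about 10 N takes it to the stop; the weight of bush and head does not move it, and it springs back up when let go.
- stub_tip (a point): Centre of the tip of the drive stub, on the mixer's axis; it goes down with the drive (154 mm above the bench when up). The stub is an upright steel pin, 16 mm in diameter and 26 mm tall, its top 4 mm tapered to 11 mm; it stands on a round dark steel collar 52 mm in diameter whose upper face is 26 mm below this point.
- bush_mid (a point): Centre (half-way up) of the loose grey plastic bush: a plain open tube standing on the bench, 28 mm outside, bore 19 mm, 32 mm tall, either end up, about 25 g; z is its axis. Pushed home, its lower end rests on the collar, its upper end is 6 mm above the stub's tip, and this point is 10 mm below the tip.
- head_mid (a point): Centre (half-way up) of the loose dark cup head: a round block 52 mm in diameter, 56 mm tall, about 140 g, standing on its open end; z is its axis, up. Underneath: a blind socket 32 mm in diameter, 34 mm deep, that goes over the bush. On top: a dish 8 mm deep. Fully home its underside rests on the collar and this point is 2 mm above the stub's tip; perched on the bush it is 32 mm higher.
- platform: Bystander: spare flat platform head for the mixer, dark, a disc 68 mm in diameter on a 32 mm hub, 30 mm tall. Origin at the centre of its underside.
- beaker: Bystander: low empty glass beaker, 52 mm in diameter, 62 mm tall. Origin at the centre of its underside.
- stopper: Bystander: solid grey tapered stopper, 24 to 31 mm in diameter, 30 mm tall (it has no bore). Origin at the centre of its underside.
- petri: Bystander: glass petri dish, 92 mm in diameter, 16 mm tall. Origin at the centre of its underside.
- flask: Bystander: empty conical glass flask, 82 mm in diameter, 140 mm tall. Origin at the centre of its underside.
- cylinder: Bystander: glass measuring cylinder, foot 68 mm in diameter, tube 29 mm, 212 mm tall. Origin at the centre of its underside.
Not all that is in view belongs to the job. Leave any orange look-alike of the part that bears bush_mid alone.

How it is judged:
On the way, in this order (a step that is already met when the one before it is completed fails the run):
1. the bush is fully down on the drive stub and let go of (horizontal distance between bush_mid and stub_tip below 0.004 m and z of bush_mid in the frame of stub_tip below -0.0075 m and angle between the z axis of bush_mid and the z axis of stub_tip, either way round below 0.15 rad and contact force between the fingers and bush below 0.1 N), for 0.2 s.
2. the head has dropped fully home over the bush (horizontal distance between head_mid and stub_tip below 0.006 m and z of head_mid in the frame of stub_tip below 0.0045 m and angle between head_mid's own z axis and vertical below 0.1 rad), for 0.2 s.
At the end, for the whole second after the job is handed in: Bush on the stub (within 4 mm of its axis), head over it (within 6 mm, upright within 0.1 rad), both home within 2.5 mm in height; through the last second the fingers still bear on the head (over 3 N) and hold the drive at least 4.5 mm down of its 6 mm (all of step 2 and horizontal distance between bush_mid and stub_tip below 0.004 m and z of bush_mid in the frame of stub_tip below -0.0075 m and value of joint drive above 0.0045 m and contact force between the fingers and head above 3 N); the arm keeps its last pose, push and grip.
It fails at once if another thing on the bench is shifted by more than 30 mm or knocked over (distance of any of platform, beaker, stopper, petri, flask, cylinder from where it was at the start of the episode above 0.03 m or angle between any of platform, beaker, stopper, flask, cylinder's own z axis and vertical above 0.5 rad).
It also fails if it takes over 72 s, if anything falls off the work surface, if the arm or the gripper's body presses on something with over 40 N, if the wrist force passes 120 N, or if a joint passes its speed limit or range.

## Robot

A 7-joint arm with a two-finger parallel gripper is mounted at the origin on the work surface. World frame = base frame: x ahead of the robot, y to its left, z up, the work surface at z = 0. Lengths are in m, angles in rad, forces in N, time in s.
With the tool pointing down it reaches from about 0.4 to 0.9 m from the base axis. Payload 5.5 kg.
Tool frame: the origin (TCP) lies on the centre line of the jaws, within the pads' length; the fingertips stand arm.tips_ahead ahead of it and the grasp point (between the pads) lies 3 mm ahead of it (arm.tips_ahead is the distance from the TCP to the fingertips, in m); z points along the fingers, y is the line along which they close (so a half turn about z gives the same grasp; the last joint's range is limited). The gripper opens to 92 mm and grips with 3 to 60 N. Pads are 19 mm wide; open, the fingers measure 130 mm over their backs; the gripper's body (75 mm by 190 mm) begins 47 mm behind the grasp point.
Start: joints at [1.403, 0.501, -0.427, 1.55, 0.221, 1.138, -0.21], TCP at [0.271, -0.591, 0.249] pointing down, gripper open.
Joint ranges: [-2.88, 2.88], [-0.31, 2.03], [-1.54, 1.56], [0.2, 2.42], [-1.41, 4.55], [0.19, 2.02], [-2.57, 2.57]. Speed limits (rad/s): [2.57, 2.57, 3.14, 3.14, 3.14, 3.14, 3.14].

## Interface

Orientations are given as a rotation vector (axis times angle).
In Python, from plant import arm gives the robot as it stands. The module is installed in compiled form; this text tells all that it offers.
- The arm moves only by the tool servo_tool, never from a script. Its argument "deltas" is a list of rows, each an object with "rotation": the turn, a rotation vector about the world's x, y, z in degrees, a list of three; "delta_pos": the shift along the world's x, y, z in m, a list of three; "grip": the opening, from 0 (shut) to 1 (fully open). In form: [{"rotation": [rx, ry, rz], "delta_pos": [tx, ty, tz], "grip": grip}, ...]. A call has 1 to 10 rows; each row is the pose to reach, as a shift and turn from the pose commanded when the call began; what a row does not reach only later rows make up. A row lasts 1/12 s, in which the tool goes at most 41.7 mm and 7.16 degrees, less where a joint would pass 70% of its speed; a pose out of reach is approached as far as the arm can. A call with a gripper value outside its range is refused whole. The fingers move at their own pace and stop on an object; the grip force is fixed at half the most. Time passes only in rows, so rows that repeat a pose let the fingers close. It gives the time, the measured TCP pose, the force, the opening and the grip force at its end, in the units of the state.
- arm.state(): the state, without advancing time (a new reading comes with each control period).
- arm.camera(name): name is "scene" or "top" or "wrist"; returns (picture, depth): 480x640x3 uint8, red, green, blue; 480x640 float32, m along the optical axis (not along the pixel's ray), 0 where there is no reading.
- arm.camera_params(name): a dict with "intrinsics" (3x3 intrinsics, pixels), "eye" and "orientation" of the camera in the world; the wrist camera has in their place "hand_eye" (4x4, takes a point from camera to tool coordinates, whose origin is the TCP and whose axes are the flange's). Camera axes: x right, y down, z forward; pixel columns grow to the right and rows downward; lengths in m; the calibration is good to about 2 mm. A picture is of the moment at which its call begins: read the wrist's pose just before it. camera_params takes no time and is no camera call.
- arm.close_job(): hands the job in; it is judged then, once.
The state is a dict: "time_s": time; "qpos": joint angles; "qd": joint speeds; "joint_efforts": joint torques, N m; "eef_pos": TCP position; "ee_rot": TCP orientation; "force": force on the tool from outside, world axes, zero at the start; "ft_torque": the same for the moment, N m; "finger_gap": finger opening in m; "grasp_force": force on a finger pad.
Only numpy, scipy, OpenCV 4.12 (cv2) and the standard library are available. Lean on these libraries where they do the work, as an engineer would, in place of code of your own. Each camera call takes 0.05 s, during which the arm holds its last target. There are 200 camera calls.

## Working session

There is one attempt and no reset: what is moved stays moved. The work goes in short steps, Python scripts to look and compute and a tool call to move; the robot and the scene stay as the last step left them, time stands still between calls to the robot, and variables do not carry over. Pictures are saved under pics/ and viewed, at most 10 in all, crops included, and the job is handed in when it is done.

Besides the shell and the picture viewer there is one more tool, called after "Emit:" as name(argument=value, ...), one argument or row to a line, values as JSON. servo_tool: Moves the arm, as the interface text tells. Its arguments: {"type":"object","properties":{"deltas":{"type":"array"}},"required":["deltas"]}

```bash
mkdir -p pics; cat > h.py <<'E'
import numpy as np,cv2
from scipy.spatial.transform import Rotation as R
from plant import arm
def cam(name):
    s=arm.state(); p=arm.camera_params(name); im,d=arm.camera(name)
    K=np.array(p["intrinsics"])
    if name=="wrist":
        T=np.array(p["hand_eye"]); W=np.eye(4); W[:3,:3]=R.from_rotvec(s["ee_rot"]).as_matrix(); W[:3,3]=s["eef_pos"]; T=W@T
    else:
        T=np.eye(4); o=np.array(p["orientation"]); T[:3,:3]=o if o.shape==(3,3) else R.from_rotvec(o).as_matrix(); T[:3,3]=p["eye"]
    v,u=np.mgrid[:480,:640]; c=np.stack([(u-K[0,2])/K[0,0]*d,(v-K[1,2])/K[1,1]*d,d],-1)
    P=c@T[:3,:3].T+T[:3,3]; P[d<=0]=np.nan
    return im,d,P,K,T
def save(im,n): cv2.imwrite("pics/"+n,im[...,::-1])
E
python3 - <<'E'
from h import *
s=arm.state(); print({k:np.round(v,3) for k,v in s.items()}, arm.tips_ahead)
for n in("top","scene"):
    im,d,P,K,T=cam(n); save(im,n+".png"); np.savez(n,im=im,d=d,P=P,K=K,T=T); print(n,np.round(T,3).tolist(),K[0,0],arm.camera_params(n)["orientation"])
E
```

```text
{'time_s': np.float64(0.0), 'qpos': array([ 1.403,  0.502, -0.427,  1.551,  0.221,  1.138, -0.21 ]), 'qd': array([ 0.   , -0.   , -0.001, -0.001,  0.   , -0.001, -0.001]), 'joint_efforts': array([-0.0000e+00, -5.6659e+01, -5.8160e+00, -2.7911e+01, -6.8000e-02,
        3.1000e-02,  0.0000e+00]), 'eef_pos': array([ 0.271, -0.59 ,  0.248]), 'ee_rot': array([-3.067e+00, -6.710e-01,  1.000e-03]), 'force': array([0.417, 0.03 , 0.241]), 'ft_torque': array([ 0.023, -0.042, -0.004]), 'grasp_force': np.float64(0.0), 'finger_gap': np.float64(0.092)} 0.022
top [[0.009, -0.988, 0.155, 0.399], [-1.0, -0.011, -0.008, 0.053], [0.01, -0.155, -0.988, 1.374], [0.0, 0.0, 0.0, 1.0]] 489.7248114223879 [-2.1553817   2.13375844 -0.17712444]
scene [[0.831, 0.413, -0.372, 0.971], [0.556, -0.595, 0.58, -0.549], [0.019, -0.689, -0.724, 0.847], [0.0, 0.0, 0.0, 1.0]] 481.0210502629875 [-2.29052697 -0.70465244  0.25700678]
```

View pics/top.png

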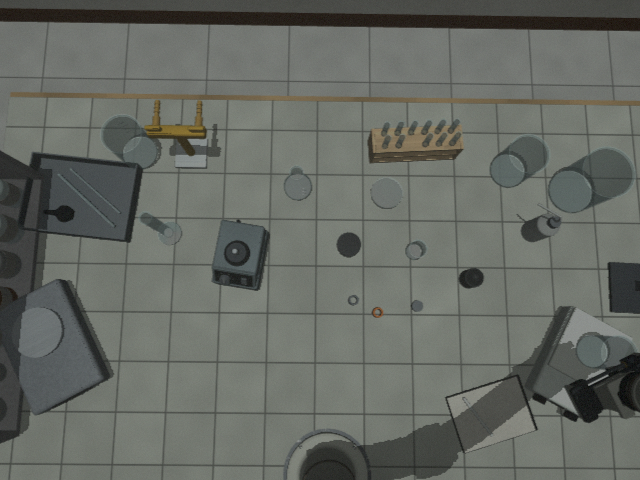

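View pics/scene.png

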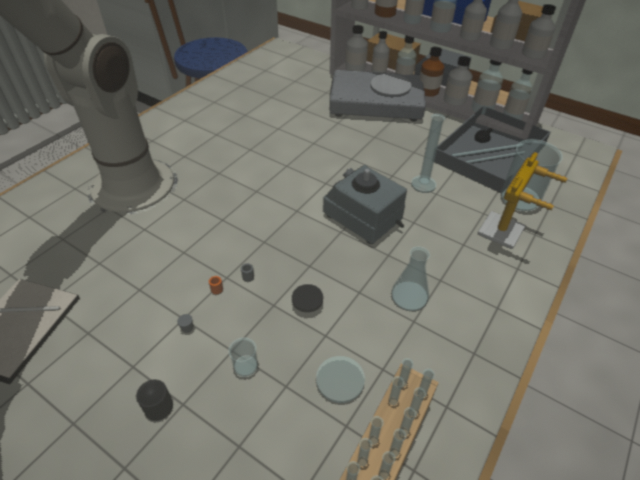

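The top view shows:
- mixer drive at (237,252)
- grey open ring at (353,300)
- orange ring look-alike at (377,312)
- solid grey stopper at (417,306)
- dark tall head at (471,278)
- flat platform disc at (348,244)

There are three candidates for the bush: the grey ring at (353,300), the orange ring at (377,312) and the stopper at (417,306). The grey ring fits because it is grey with an open bore. I'll confirm that in one crop and measure.

```bash
python3 - <<'E'
from h import *
z=np.load("top.npz"); im,P=z["im"],z["P"]
save(cv2.resize(im[225:330,330:490],None,fx=5,fy=5,interpolation=cv2.INTER_CUBIC),"crop.png")
def m(n,u,v,r,lo,hi):
    Q=P[v-r:v+r+1,u-r:u+r+1].reshape(-1,3); Q=Q[(Q[:,2]>lo)&(Q[:,2]<hi)]
    if len(Q)<3: print(n,len(Q)); return
    (c,rad)=cv2.minEnclosingCircle(Q[:,:2].astype(np.float32)); print(n,len(Q),np.round(c,4),round(rad,4),np.round(Q.mean(0),4))
m("bush",353,300,10,.024,.04); m("orange",377,312,10,.02,.04); m("stopper",417,306,10,.02,.04)
m("head",471,278,18,.045,.065); m("collar",237,252,22,.12,.137); m("stub",237,252,22,.14,.165); m("platform",348,244,18,.02,.04)
m("beaker",416,250,18,.02,.08);m("petri",386,193,25,.005,.03);m("flask",297,185,20,.02,.16);m("cyl",170,232,20,.02,.3)
Q=P[210:300,200:280].reshape(-1,3);Q=Q[(Q[:,2]>.1)&(Q[:,2]<.118)];print("housing",cv2.minAreaRect(Q[:,:2].astype(np.float32)))
print(np.round(arm.state()["eef_pos"],3))
E
```

```text
bush 46 [ 0.4585 -0.0671] 0.0142 [ 0.4588 -0.0668  0.0313]
orange 56 [ 0.4252 -0.1334] 0.0142 [ 0.4249 -0.133   0.0299]
stopper 97 [ 0.4437 -0.2418] 0.0152 [ 0.4433 -0.2415  0.0299]
head 296 [ 0.5209 -0.3911] 0.0269 [ 0.5207 -0.3908  0.0528]
collar 280 [0.5592 0.255 ] 0.0428 [0.5715 0.2426 0.1274]
stub 35 [0.5725 0.2425] 0.0087 [0.5714 0.2419 0.1522]
platform 460 [ 0.6119 -0.0547] 0.0345 [ 0.611  -0.054   0.0294]
beaker 185 [ 0.5972 -0.2403] 0.0256 [ 0.598  -0.2418  0.0479]
petri 860 [ 0.7595 -0.1607] 0.0943 [ 0.7652 -0.164   0.0148]
flask 599 [0.7809 0.0911] 0.039 [0.7715 0.09   0.0749]
cyl 271 [0.6418 0.4506] 0.0162 [0.6375 0.4425 0.1192]
housing ((0.5749085545539856, 0.2423253357410431), (0.11737826466560364, 0.15996044874191284), 81.1201400756836)
[ 0.271 -0.59   0.248]
```

View pics/crop.png

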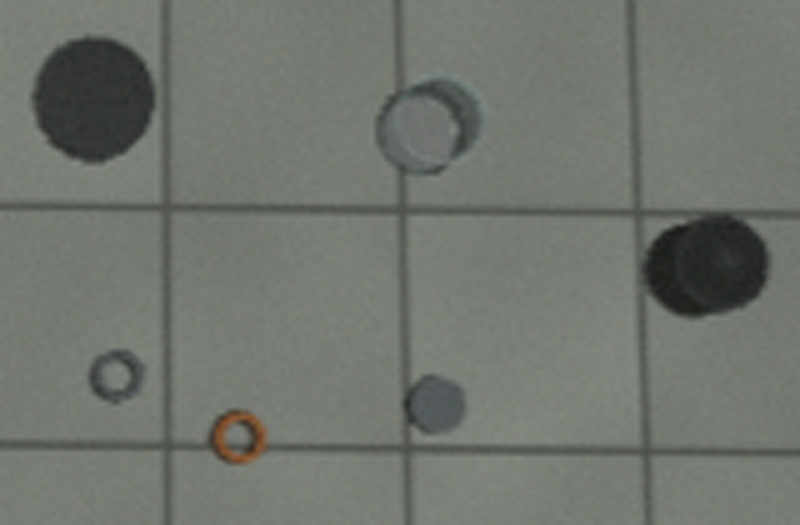

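The enlarged crop confirms the bush is the grey ring at (353,300). It is open with a visible floor bore, grey and 28 mm across. The orange ring is the look-alike and the stopper is solid. All measured heights and radii match the given sizes.

Emit:
servo_tool(
  deltas=[
    {"rotation": [0,0,0],"delta_pos": [0.015,0.04,0],"grip": 0.6},
    {"rotation": [0,0,0],"delta_pos": [0.03,0.08,0],"grip": 0.6},
    {"rotation": [0,0,0],"delta_pos": [0.045,0.12,0],"grip": 0.6},
    {"rotation": [0,0,0],"delta_pos": [0.06,0.16,0],"grip": 0.6},
    {"rotation": [0,0,0],"delta_pos": [0.075,0.2,0],"grip": 0.6},
    {"rotation": [0,0,0],"delta_pos": [0.09,0.24,0],"grip": 0.6},
    {"rotation": [0,0,0],"delta_pos": [0.1,0.28,0],"grip": 0.6},
    {"rotation": [0,0,0],"delta_pos": [0.12,0.32,0],"grip": 0.6},
    {"rotation": [0,0,0],"delta_pos": [0.13,0.36,0],"grip": 0.6},
    {"rotation": [0,0,0],"delta_pos": [0.145,0.4,0],"grip": 0.6},
  ],
)

```text
time_s: 0.93
eef_pos: [0.413, -0.1973, 0.2486]
ee_rot: [3.069, 0.671, -0.001]
force: [1.7, -1.0, 0.2]
finger_gap: 0.0551
grasp_force: 0.0
```

Emit:
servo_tool(
  deltas=[
    {"rotation": [0,0,0],"delta_pos": [0.015,0.04,0],"grip": 0.6},
    {"rotation": [0,0,0],"delta_pos": [0.025,0.07,0],"grip": 0.6},
    {"rotation": [0,0,0],"delta_pos": [0.035,0.1,-0.02],"grip": 0.6},
    {"rotation": [0,0,0],"delta_pos": [0.043,0.123,-0.05],"grip": 0.6},
    {"rotation": [0,0,0],"delta_pos": [0.043,0.123,-0.05],"grip": 0.6},
    {"rotation": [0,0,0],"delta_pos": [0.043,0.123,-0.05],"grip": 0.6},
  ],
)

```text
time_s: 1.43
eef_pos: [0.4551, -0.0743, 0.1972]
ee_rot: [-3.065, -0.678, 0.005]
force: [-0.2, -1.0, -0.3]
finger_gap: 0.0548
grasp_force: 0.0
```

```bash
cat >> h.py <<'E'
def ring(P,c,r,lo,hi):
    Q=P[(P[...,2]>lo)&(P[...,2]<hi)&(np.hypot(P[...,0]-c[0],P[...,1]-c[1])<r)]
    if len(Q)<4: return len(Q)
    cc,rad=cv2.minEnclosingCircle(Q[:,:2].astype(np.float32)); A=np.c_[Q[:,:2],np.ones(len(Q))]
    return len(Q),np.round(cc,4),round(rad,4),np.round(Q.mean(0),4)
E
python3 - <<'E'
from h import *
s=arm.state();print(s["time_s"],np.round(s["eef_pos"],4),np.round(s["ee_rot"],3),np.round(s["qpos"],2),s["finger_gap"])
im,d,P,K,T=cam("wrist");save(im,"w1.png");print(ring(P,(.4587,-.067),.03,.027,.038))
E
```

```text
1.4333 [ 0.4551 -0.0743  0.1972] [-3.065 -0.678  0.005] [ 0.75  0.27 -0.73  2.05  0.23  0.9  -1.25] 0.05481433933245905
(555, array([ 0.4587, -0.0682]), 0.0141, array([ 0.4592, -0.068 ,  0.0304]))
```

View pics/w1.png

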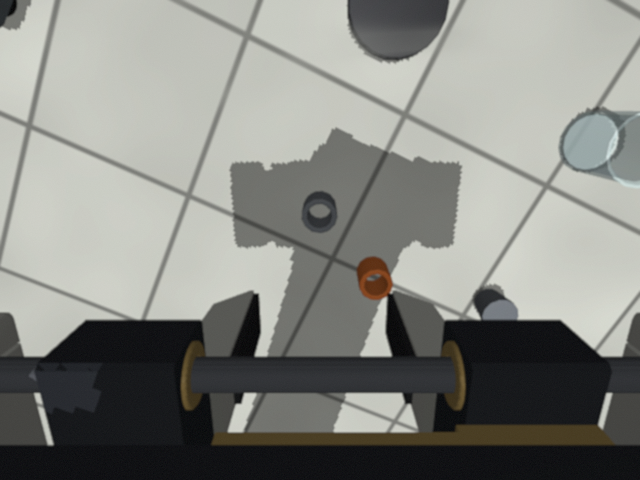

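The wrist view shows the grey open bush at (319,211), the orange look-alike at (374,278) and the stopper at (495,305). I'm descending partway to see how the arm settles.

Emit:
servo_tool(
  deltas=[
    {"rotation": [0,0,0],"delta_pos": [0,0,-0.04],"grip": 0.6},
    {"rotation": [0,0,0],"delta_pos": [0,0,-0.08],"grip": 0.6},
    {"rotation": [0,0,0],"delta_pos": [0,0,-0.11],"grip": 0.6},
    {"rotation": [0,0,0],"delta_pos": [0,0,-0.11],"grip": 0.6},
    {"rotation": [0,0,0],"delta_pos": [0,0,-0.11],"grip": 0.6},
  ],
)

```text
time_s: 1.9
eef_pos: [0.4556, -0.0773, 0.0886]
ee_rot: [-3.069, -0.669, 0.004]
force: [0.2, 0.3, 1.5]
finger_gap: 0.0552
grasp_force: 0.0
```

Emit:
servo_tool(
  deltas=[
    {"rotation": [0,0,0],"delta_pos": [0.0035,0.009,0],"grip": 0.6},
    {"rotation": [0,0,0],"delta_pos": [0.0035,0.009,0],"grip": 0.6},
    {"rotation": [0,0,0],"delta_pos": [0.0035,0.009,-0.03],"grip": 0.6},
    {"rotation": [0,0,0],"delta_pos": [0.0035,0.009,-0.054],"grip": 0.6},
    {"rotation": [0,0,0],"delta_pos": [0.0035,0.009,-0.054],"grip": 0.6},
    {"rotation": [0,0,0],"delta_pos": [0.0035,0.009,-0.054],"grip": 0.6},
  ],
)

```text
time_s: 2.4
eef_pos: [0.4603, -0.0671, 0.0357]
ee_rot: [3.068, 0.672, 0.0]
force: [-1.0, 0.7, 0.9]
finger_gap: 0.0551
grasp_force: 0.0
```

Emit:
servo_tool(
  deltas=[
    {"rotation": [0,0,0],"delta_pos": [-0.001,-0.001,-0.001],"grip": 0.2},
    {"rotation": [0,0,0],"delta_pos": [-0.001,-0.001,-0.001],"grip": 0.2},
    {"rotation": [0,0,0],"delta_pos": [-0.001,-0.001,-0.001],"grip": 0.1},
    {"rotation": [0,0,0],"delta_pos": [-0.001,-0.001,-0.001],"grip": 0.1},
    {"rotation": [0,0,0],"delta_pos": [-0.001,-0.001,-0.001],"grip": 0.1},
    {"rotation": [0,0,0],"delta_pos": [-0.001,-0.001,-0.001],"grip": 0.1},
  ],
)

```text
time_s: 2.9
eef_pos: [0.4594, -0.0685, 0.0345]
ee_rot: [3.068, 0.671, 0.002]
force: [-0.1, 0.3, 6.1]
finger_gap: 0.0268
grasp_force: 30.0
```

Emit:
servo_tool(
  deltas=[
    {"rotation": [0,0,0],"delta_pos": [0,0,0.04],"grip": 0.1},
    {"rotation": [0,0,0],"delta_pos": [0,0,0.08],"grip": 0.1},
    {"rotation": [0,0,0],"delta_pos": [0,0,0.12],"grip": 0.1},
    {"rotation": [0,0,0],"delta_pos": [0,0,0.16],"grip": 0.1},
    {"rotation": [0,0,0],"delta_pos": [0,0,0.19],"grip": 0.1},
    {"rotation": [0,0,0],"delta_pos": [0,0,0.19],"grip": 0.1},
  ],
)

```text
time_s: 3.4
eef_pos: [0.4627, -0.0684, 0.2297]
ee_rot: [3.064, 0.671, 0.014]
force: [0.0, 0.2, -0.0]
finger_gap: 0.0269
grasp_force: 30.0
```

Emit:
servo_tool(
  deltas=[
    {"rotation": [0,0,0],"delta_pos": [0.012,0.035,0],"grip": 0.1},
    {"rotation": [0,0,0],"delta_pos": [0.025,0.07,0],"grip": 0.1},
    {"rotation": [0,0,0],"delta_pos": [0.037,0.105,0],"grip": 0.1},
    {"rotation": [0,0,0],"delta_pos": [0.05,0.14,0],"grip": 0.1},
    {"rotation": [0,0,0],"delta_pos": [0.062,0.175,0],"grip": 0.1},
    {"rotation": [0,0,0],"delta_pos": [0.075,0.21,0],"grip": 0.1},
    {"rotation": [0,0,0],"delta_pos": [0.087,0.24,0],"grip": 0.1},
    {"rotation": [0,0,0],"delta_pos": [0.098,0.27,0],"grip": 0.1},
    {"rotation": [0,0,0],"delta_pos": [0.106,0.295,0],"grip": 0.1},
    {"rotation": [0,0,0],"delta_pos": [0.111,0.31,0],"grip": 0.1},
  ],
)

```text
time_s: 4.23
eef_pos: [0.5694, 0.2456, 0.2232]
ee_rot: [-3.066, -0.676, 0.001]
force: [0.0, -1.2, 0.1]
finger_gap: 0.027
grasp_force: 30.0
```

Emit:
servo_tool(
  deltas=[
    {"rotation": [0,0,0],"delta_pos": [0,0,0],"grip": 0.1},
    {"rotation": [0,0,0],"delta_pos": [0,0,0],"grip": 0.1},
    {"rotation": [0,0,0],"delta_pos": [0,0,0],"grip": 0.1},
  ],
)

```text
time_s: 4.48
eef_pos: [0.5694, 0.2403, 0.223]
ee_rot: [3.068, 0.67, -0.002]
force: [-0.0, -0.5, -1.0]
finger_gap: 0.027
grasp_force: 30.0
```

```bash
python3 - <<'E'
from h import *
s=arm.state();print(s["time_s"],np.round(s["eef_pos"],4),np.round(s["ee_rot"],3),np.round(s["qpos"],2),s["finger_gap"])
im,d,P,K,T=cam("wrist");save(im,"w2.png")
for lo,hi,r in((.12,.135,.035),(.148,.16,.02)): print(ring(P,(.572,.242),r,lo,hi))
R_=R.from_rotvec(s["ee_rot"]).as_matrix();e=s["eef_pos"]
print("held",ring(P,e[:2],.03,e[2]-.02,e[2]+.01), "zaxis",R_[:,2])
E
```

```text
4.4833 [0.5694 0.2403 0.223 ] [ 3.068e+00  6.700e-01 -2.000e-03] [ 0.11  0.55 -0.77  1.65  0.42  1.11 -1.91] 0.027005857816800535
(4238, array([0.5725, 0.2425]), 0.026, array([0.5765, 0.2443, 0.1268]))
(587, array([0.5726, 0.2424]), 0.008, array([0.5735, 0.2429, 0.1517]))
held (6174, array([0.5787, 0.2445]), 0.0283, array([0.5743, 0.2428, 0.2166])) zaxis [-0.00121234 -0.00154122 -0.99999808]
```

View pics/w2.png

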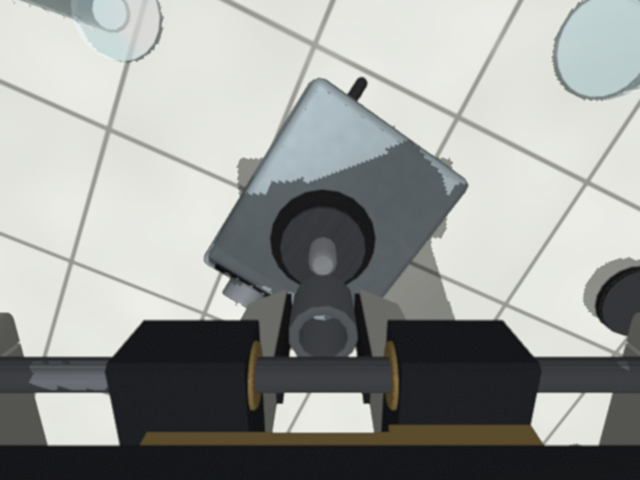

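The view shows the bush between the pads at (323,333), still upright, with the collar at (323,240) and the stub tip at (321,250). Next I measure the held bush's rim.

```bash
python3 - <<'E'
from h import *
im,d,P,K,T=cam("wrist");e=arm.state()["eef_pos"];print(np.round(e,4))
Q=P[300:366,290:356].reshape(-1,3);z=Q[:,2]
print(np.histogram(z[np.isfinite(z)],bins=np.arange(.18,.24,.003)))
h=np.nanpercentile(z,80)
m=np.zeros((480,640),np.uint8);m[300:362,294:353]=(np.abs(P[300:362,294:353,2]-.2205)<.004)
pts=P[m>0][:,:2];print(len(pts))
from scipy.optimize import least_squares
hull=cv2.convexHull(pts.astype(np.float32))[:,0]
f=least_squares(lambda p:np.hypot(*(hull-p[:2]).T)-p[2],[*pts.mean(0),.014],loss="soft_l1",f_scale=.0005);print("held",f.x)
print("need",np.array([.5725,.2425])-f.x[:2])
E
```

```text
[0.5699 0.2396 0.2234]
(array([  0,   0,  19,  78,  98, 114, 150, 185, 210, 280, 289, 406, 816,
       902,   0,   0,   0,   0,   0]), array([0.18 , 0.183, 0.186, 0.189, 0.192, 0.195, 0.198, 0.201, 0.204,
       0.207, 0.21 , 0.213, 0.216, 0.219, 0.222, 0.225, 0.228, 0.231,
       0.234, 0.237]))
1467
held [0.56967876 0.24032025 0.0133158 ]
need [0.00282124 0.00217975]
```

Emit:
servo_tool(
  deltas=[
    {"rotation": [0,0,0],"delta_pos": [0.003,0.0025,0],"grip": 0.1},
    {"rotation": [0,0,0],"delta_pos": [0.003,0.0025,-0.015],"grip": 0.1},
    {"rotation": [0,0,0],"delta_pos": [0.003,0.0025,-0.03],"grip": 0.1},
    {"rotation": [0,0,0],"delta_pos": [0.003,0.0025,-0.03],"grip": 0.1},
    {"rotation": [0,0,0],"delta_pos": [0.003,0.0025,-0.03],"grip": 0.1},
  ],
)

```text
time_s: 5.0
eef_pos: [0.5726, 0.2431, 0.1932]
ee_rot: [3.069, 0.67, -0.003]
force: [-0.4, -0.5, 0.0]
finger_gap: 0.0269
grasp_force: 30.0
```

Emit:
servo_tool(
  deltas=[
    {"rotation": [0,0,0],"delta_pos": [0,-0.0005,-0.006],"grip": 0.1},
    {"rotation": [0,0,0],"delta_pos": [0,-0.0005,-0.012],"grip": 0.1},
    {"rotation": [0,0,0],"delta_pos": [0,-0.0005,-0.018],"grip": 0.1},
    {"rotation": [0,0,0],"delta_pos": [0,-0.0005,-0.024],"grip": 0.1},
    {"rotation": [0,0,0],"delta_pos": [0,-0.0005,-0.028],"grip": 0.1},
    {"rotation": [0,0,0],"delta_pos": [0,-0.0005,-0.028],"grip": 0.1},
  ],
)

```text
time_s: 5.5
eef_pos: [0.5722, 0.2433, 0.1645]
ee_rot: [3.069, 0.672, -0.003]
force: [-0.9, 0.3, -1.2]
finger_gap: 0.027
grasp_force: 30.0
```

Emit:
servo_tool(
  deltas=[
    {"rotation": [0,0,0],"delta_pos": [0,-0.0005,-0.0015],"grip": 0.1},
    {"rotation": [0,0,0],"delta_pos": [0,-0.0005,-0.003],"grip": 0.1},
    {"rotation": [0,0,0],"delta_pos": [0,-0.0005,-0.004],"grip": 0.1},
    {"rotation": [0,0,0],"delta_pos": [0,-0.0005,-0.004],"grip": 0.1},
  ],
)

```text
time_s: 5.83
eef_pos: [0.5731, 0.2434, 0.1623]
ee_rot: [3.069, 0.672, 0.001]
force: [-2.7, -0.9, 4.6]
finger_gap: 0.0268
grasp_force: 30.0
```

Contact with the collar at the expected height, so I release and rise straight up.

Emit:
servo_tool(
  deltas=[
    {"rotation": [0,0,0],"delta_pos": [0,0,0.001],"grip": 0.6},
    {"rotation": [0,0,0],"delta_pos": [0,0,0.001],"grip": 0.6},
    {"rotation": [0,0,0],"delta_pos": [0,0,0.001],"grip": 0.6},
    {"rotation": [0,0,0],"delta_pos": [0,0,0.03],"grip": 0.6},
    {"rotation": [0,0,0],"delta_pos": [0,0,0.065],"grip": 0.6},
    {"rotation": [0,0,0],"delta_pos": [0,0,0.1],"grip": 0.6},
    {"rotation": [0,0,0],"delta_pos": [0,0,0.1],"grip": 0.6},
    {"rotation": [0,0,0],"delta_pos": [0,0,0.1],"grip": 0.6},
  ],
)

```text
time_s: 6.5
eef_pos: [0.5741, 0.2442, 0.2644]
ee_rot: [-3.068, -0.671, -0.008]
force: [-0.9, -0.0, -0.8]
finger_gap: 0.0553
grasp_force: 0.0
```

```bash
python3 - <<'E'
from h import *
s=arm.state();print(s["time_s"],np.round(s["eef_pos"],4),s["finger_gap"])
im,d,P,K,T=cam("wrist")
print(ring(P,(.5725,.2425),.03,.12,.132),ring(P,(.5725,.2425),.03,.152,.17))
save(im[120:400,160:480],"w3.png")
E
```

```text
6.5 [0.5741 0.2442 0.2644] 0.05527462597312608
(2220, array([0.5725, 0.2424]), 0.0261, array([0.5792, 0.2447, 0.1268])) (1168, array([0.5726, 0.2439]), 0.0139, array([0.573 , 0.2438, 0.1568]))
```

View pics/w3.png

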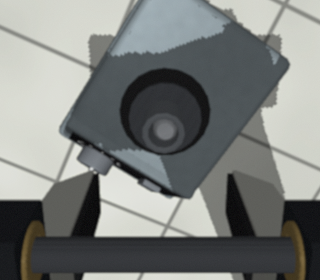

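The view shows the bush on the stub at about (164,130) in the crop, upright, with the stub tip inside it. I check the rim height against home (160 mm, read about 1–2 mm low).

```bash
python3 - <<'E'
from h import *
im,d,P,K,T=cam("wrist")
r=np.hypot(P[...,0]-.5726,P[...,1]-.2439)
a=P[(r>.0105)&(r<.0135)&(P[...,2]>.145)][:,2]; b=P[(r<.005)&(P[...,2]>.13)][:,2]
print(len(a),np.percentile(a,[10,50,90]),len(b),np.percentile(b,[10,50,90]))
E
```

```text
705 [0.15073421 0.15836655 0.15936955] 184 [0.15160029 0.15275821 0.15353385]
```

Emit:
servo_tool(
  deltas=[
    {"rotation": [0,0,0],"delta_pos": [-0.002,-0.035,0],"grip": 1},
    {"rotation": [0,0,0],"delta_pos": [-0.004,-0.07,0],"grip": 1},
    {"rotation": [0,0,0],"delta_pos": [-0.006,-0.105,0],"grip": 1},
    {"rotation": [0,0,0],"delta_pos": [-0.008,-0.14,0],"grip": 1},
    {"rotation": [0,0,0],"delta_pos": [-0.01,-0.175,0],"grip": 1},
    {"rotation": [0,0,0],"delta_pos": [-0.012,-0.21,0],"grip": 1},
    {"rotation": [0,0,0],"delta_pos": [-0.015,-0.245,0],"grip": 1},
    {"rotation": [0,0,0],"delta_pos": [-0.018,-0.28,0],"grip": 1},
    {"rotation": [0,0,0],"delta_pos": [-0.021,-0.31,0],"grip": 1},
    {"rotation": [0,0,0],"delta_pos": [-0.024,-0.34,0],"grip": 1},
  ],
)

```text
time_s: 7.43
eef_pos: [0.5473, -0.0989, 0.2599]
ee_rot: [-3.068, -0.67, 0.004]
force: [1.4, 0.3, -0.1]
finger_gap: 0.092
grasp_force: 0.0
```

Rim is 5.6 mm above the tip, so the bush is home. On to the head.

Emit:
servo_tool(
  deltas=[
    {"rotation": [0,0,0],"delta_pos": [-0.003,-0.035,0],"grip": 1},
    {"rotation": [0,0,0],"delta_pos": [-0.006,-0.07,0],"grip": 1},
    {"rotation": [0,0,0],"delta_pos": [-0.009,-0.105,0],"grip": 1},
    {"rotation": [0,0,0],"delta_pos": [-0.012,-0.14,0],"grip": 1},
    {"rotation": [0,0,0],"delta_pos": [-0.015,-0.175,0],"grip": 1},
    {"rotation": [0,0,0],"delta_pos": [-0.018,-0.21,0],"grip": 1},
    {"rotation": [0,0,0],"delta_pos": [-0.021,-0.245,0],"grip": 1},
    {"rotation": [0,0,0],"delta_pos": [-0.024,-0.27,0],"grip": 1},
    {"rotation": [0,0,0],"delta_pos": [-0.026,-0.29,0],"grip": 1},
    {"rotation": [0,0,0],"delta_pos": [-0.026,-0.29,0],"grip": 1},
  ],
)

```text
time_s: 8.27
eef_pos: [0.5194, -0.393, 0.2588]
ee_rot: [-3.071, -0.659, 0.006]
force: [-0.9, -0.4, -0.4]
finger_gap: 0.0917
grasp_force: 0.0
```

Emit:
servo_tool(
  deltas=[
    {"rotation": [0,0,0],"delta_pos": [0,0,-0.03],"grip": 1},
    {"rotation": [0,0,0],"delta_pos": [0,0,-0.06],"grip": 1},
    {"rotation": [0,0,0],"delta_pos": [0,0,-0.06],"grip": 1},
    {"rotation": [0,0,0],"delta_pos": [0,0,-0.06],"grip": 1},
  ],
)

```text
time_s: 8.6
eef_pos: [0.5211, -0.385, 0.199]
ee_rot: [-3.064, -0.672, 0.006]
force: [0.7, 0.0, 0.7]
finger_gap: 0.0919
grasp_force: 0.0
```

```bash
python3 - <<'E'
from h import *
s=arm.state();print(s["time_s"],np.round(s["eef_pos"],4),np.round(s["ee_rot"],3),s["finger_gap"])
im,d,P,K,T=cam("wrist");save(im,"w4.png")
print(ring(P,(.521,-.391),.04,.05,.062))
E
```

```text
8.6 [ 0.5211 -0.385   0.199 ] [-3.064 -0.672  0.006] 0.09188788944526247
(2680, array([ 0.5215, -0.3926]), 0.0261, array([ 0.5219, -0.3923,  0.0535]))
```

View pics/w4.png

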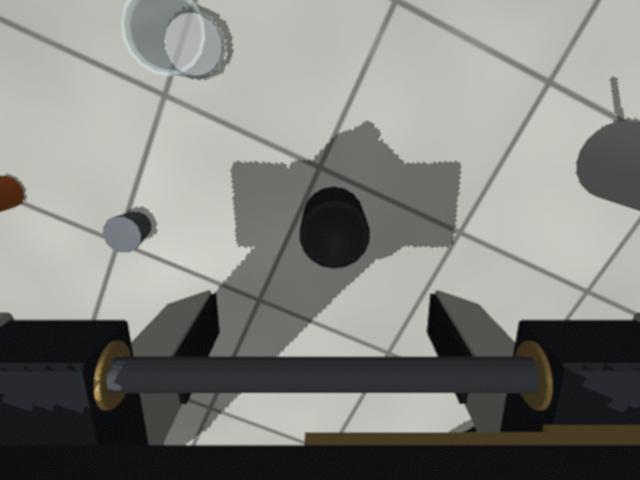

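The head is at (335,225), clear of everything within finger reach; the stopper is at (122,233) and the beaker at (180,40). Centre and descend.

Emit:
servo_tool(
  deltas=[
    {"rotation": [0,0,0],"delta_pos": [0.0005,-0.0075,-0.03],"grip": 1},
    {"rotation": [0,0,0],"delta_pos": [0.0005,-0.0075,-0.065],"grip": 1},
    {"rotation": [0,0,0],"delta_pos": [0.0005,-0.0075,-0.09],"grip": 1},
    {"rotation": [0,0,0],"delta_pos": [0.0005,-0.0075,-0.1],"grip": 1},
    {"rotation": [0,0,0],"delta_pos": [0.0005,-0.0075,-0.1],"grip": 1},
  ],
)

```text
time_s: 9.07
eef_pos: [0.5227, -0.3935, 0.1005]
ee_rot: [-3.067, -0.672, 0.003]
force: [-0.4, 0.2, -0.9]
finger_gap: 0.0918
grasp_force: 0.0
```

Emit:
servo_tool(
  deltas=[
    {"rotation": [0,0,0],"delta_pos": [-0.001,0.001,-0.03],"grip": 1},
    {"rotation": [0,0,0],"delta_pos": [-0.001,0.001,-0.055],"grip": 1},
    {"rotation": [0,0,0],"delta_pos": [-0.001,0.001,-0.062],"grip": 1},
    {"rotation": [0,0,0],"delta_pos": [-0.001,0.001,-0.062],"grip": 1},
    {"rotation": [0,0,0],"delta_pos": [-0.001,0.001,-0.062],"grip": 0.4},
    {"rotation": [0,0,0],"delta_pos": [-0.001,0.001,-0.062],"grip": 0.4},
    {"rotation": [0,0,0],"delta_pos": [-0.001,0.001,-0.062],"grip": 0.4},
    {"rotation": [0,0,0],"delta_pos": [-0.001,0.001,-0.062],"grip": 0.4},
    {"rotation": [0,0,0],"delta_pos": [-0.001,0.001,-0.062],"grip": 0.4},
  ],
)

```text
time_s: 9.82
eef_pos: [0.5228, -0.3938, 0.0408]
ee_rot: [3.068, 0.671, 0.002]
force: [-0.2, -0.0, 0.1]
finger_gap: 0.0634
grasp_force: 0.0
```

Emit:
servo_tool(
  deltas=[
    {"rotation": [0,0,0],"delta_pos": [0,0,0],"grip": 0.4},
    {"rotation": [0,0,0],"delta_pos": [0,0,0.04],"grip": 0.4},
    {"rotation": [0,0,0],"delta_pos": [0,0,0.08],"grip": 0.4},
    {"rotation": [0,0,0],"delta_pos": [0,0,0.12],"grip": 0.4},
    {"rotation": [0,0,0],"delta_pos": [0,0,0.16],"grip": 0.4},
    {"rotation": [0,0,0],"delta_pos": [0,0,0.2],"grip": 0.4},
    {"rotation": [0,0,0],"delta_pos": [0,0,0.215],"grip": 0.4},
    {"rotation": [0,0,0],"delta_pos": [0,0,0.215],"grip": 0.4},
  ],
)

```text
time_s: 10.48
eef_pos: [0.5249, -0.3944, 0.2606]
ee_rot: [3.062, 0.67, 0.009]
force: [-0.2, -0.4, -0.7]
finger_gap: 0.0504
grasp_force: 30.0
```

The fingers were still closing when the lift began, so I check how the head sits in the grip.

```bash
python3 - <<'E'
from h import *
s=arm.state();e=s["eef_pos"];print(s["time_s"],np.round(e,4),s["finger_gap"],s["grasp_force"],s["force"])
im,d,P,K,T=cam("wrist");save(im,"w5.png")
print(ring(P,e[:2],.027,e[2]-.03,e[2]+.03))
E
```

```text
10.4833 [ 0.5249 -0.3944  0.2606] 0.05043829716557384 30.00485778262373 [-0.15092366 -0.44126265 -0.73794891]
(12302, array([ 0.5248, -0.3945]), 0.0271, array([ 0.5336, -0.3904,  0.255 ]))
```

View pics/w5.png

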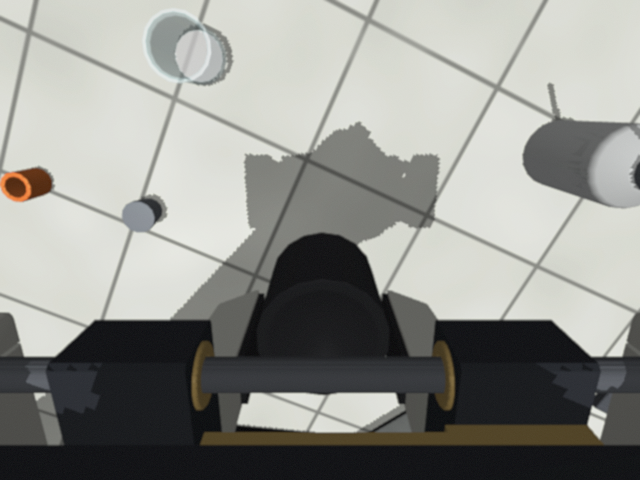

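The head is held squarely between the pads: rim arc with its top at (322,280), lower edge at (322,235). Next I measure its height, centre and tilt in the grip.

```bash
python3 - <<'E'
from h import *
from scipy.optimize import least_squares
im,d,P,K,T=cam("wrist");e=arm.state()["eef_pos"]
print("column322:",[(v,*np.round(P[v,322]-e,4)) for v in range(236,346,6)])
m=np.zeros((480,640),bool); m[232:350,262:386]=True
r=np.hypot(P[...,0]-e[0],P[...,1]-e[1]); 
# side wall: fit cylinder with tilt
W=P[m&(P[...,2]>e[2]-.05)]; W=W-e
zt=np.nanpercentile(W[:,2],99.5); print("top rel",zt, "low rel",np.nanpercentile(W[:,2],.5))
S=W[(W[:,2]<zt-.006)&(np.hypot(W[:,0],W[:,1])>.022)]
f=least_squares(lambda p:np.hypot(S[:,0]-p[0]-p[2]*S[:,2],S[:,1]-p[1]-p[3]*S[:,2])-.026,[0,0,0,0],loss="soft_l1",f_scale=.001)
print(len(S),"centre off at tcp height",f.x[:2],"tilt",f.x[2:],f.cost)
E
```

```text
column322: [(236, np.float64(0.0253), np.float64(0.0112), np.float64(-0.0466)), (242, np.float64(0.0255), np.float64(0.0113), np.float64(-0.037)), (248, np.float64(0.0254), np.float64(0.0113), np.float64(-0.0286)), (254, np.float64(0.0249), np.float64(0.0111), np.float64(-0.0225)), (260, np.float64(0.0246), np.float64(0.0109), np.float64(-0.0164)), (266, np.float64(0.0245), np.float64(0.0109), np.float64(-0.0099)), (272, np.float64(0.0244), np.float64(0.0109), np.float64(-0.004)), (278, np.float64(0.0241), np.float64(0.0107), np.float64(0.0008)), (284, np.float64(0.0227), np.float64(0.0101), np.float64(0.003)), (290, np.float64(0.0203), np.float64(0.009), np.float64(0.0024)), (296, np.float64(0.0174), np.float64(0.0077), np.float64(0.0007)), (302, np.float64(0.0133), np.float64(0.0058), np.float64(-0.0033)), (308, np.float64(0.0101), np.float64(0.0043), np.float64(-0.0052)), (314, np.float64(0.0077), np.float64(0.0032), np.float64(-0.0052)), (320, np.float64(0.0048), np.float64(0.0019), np.float64(-0.0061)), (326, np.float64(0.0021), np.float64(0.0006), np.float64(-0.0066)), (332, np.float64(-0.0004), np.float64(-0.0005), np.float64(-0.0066)), (338, np.float64(-0.0029), np.float64(-0.0017), np.float64(-0.0066)), (344, np.float64(-0.0048), np.float64(-0.0026), np.float64(-0.0055))]
top rel 0.0033453901283119407 low rel -0.048795795875310764
3952 centre off at tcp height [ 0.0008066  -0.00025805] tilt [-0.01790093 -0.01329908] 0.00013255285860449954
```

The head bottom is about 52 mm below the TCP, tilt about 1°. The bush centre is (0.5726, 0.2439), so the TCP goes to about (0.571, 0.2435).

Emit:
servo_tool(
  deltas=[
    {"rotation": [0,0,0],"delta_pos": [0.002,0.03,0],"grip": 0.4},
    {"rotation": [0,0,0],"delta_pos": [0.004,0.062,0],"grip": 0.4},
    {"rotation": [0,0,0],"delta_pos": [0.007,0.095,0],"grip": 0.4},
    {"rotation": [0,0,0],"delta_pos": [0.009,0.128,0],"grip": 0.4},
    {"rotation": [0,0,0],"delta_pos": [0.011,0.16,0],"grip": 0.4},
    {"rotation": [0,0,0],"delta_pos": [0.013,0.192,0],"grip": 0.4},
    {"rotation": [0,0,0],"delta_pos": [0.016,0.224,0],"grip": 0.4},
    {"rotation": [0,0,0],"delta_pos": [0.018,0.256,0],"grip": 0.4},
    {"rotation": [0,0,0],"delta_pos": [0.02,0.288,0],"grip": 0.4},
    {"rotation": [0,0,0],"delta_pos": [0.022,0.32,0],"grip": 0.4},
  ],
)

```text
time_s: 11.42
eef_pos: [0.5425, -0.0719, 0.2522]
ee_rot: [-3.067, -0.671, 0.006]
force: [-0.3, 0.3, -2.5]
finger_gap: 0.0507
grasp_force: 30.0
```

Emit:
servo_tool(
  deltas=[
    {"rotation": [0,0,0],"delta_pos": [0.002,0.032,0],"grip": 0.4},
    {"rotation": [0,0,0],"delta_pos": [0.004,0.064,0],"grip": 0.4},
    {"rotation": [0,0,0],"delta_pos": [0.007,0.096,0],"grip": 0.4},
    {"rotation": [0,0,0],"delta_pos": [0.009,0.128,0],"grip": 0.4},
    {"rotation": [0,0,0],"delta_pos": [0.011,0.16,0],"grip": 0.4},
    {"rotation": [0,0,0],"delta_pos": [0.013,0.192,0],"grip": 0.4},
    {"rotation": [0,0,0],"delta_pos": [0.016,0.224,0],"grip": 0.4},
    {"rotation": [0,0,0],"delta_pos": [0.018,0.256,0],"grip": 0.4},
    {"rotation": [0,0,0],"delta_pos": [0.02,0.28,0],"grip": 0.4},
    {"rotation": [0,0,0],"delta_pos": [0.022,0.3,0],"grip": 0.4},
  ],
)

```text
time_s: 12.25
eef_pos: [0.5643, 0.2288, 0.252]
ee_rot: [-3.067, -0.676, 0.007]
force: [-0.5, -0.4, -1.2]
finger_gap: 0.0507
grasp_force: 30.0
```

Emit:
servo_tool(
  deltas=[
    {"rotation": [0,0,0],"delta_pos": [0.001,0.01,0],"grip": 0.4},
    {"rotation": [0,0,0],"delta_pos": [0.001,0.015,0],"grip": 0.4},
    {"rotation": [0,0,0],"delta_pos": [0.001,0.015,0],"grip": 0.4},
    {"rotation": [0,0,0],"delta_pos": [0.001,0.015,0],"grip": 0.4},
  ],
)

```text
time_s: 12.58
eef_pos: [0.5672, 0.2401, 0.2537]
ee_rot: [3.068, 0.67, -0.003]
force: [0.5, -0.7, -0.8]
finger_gap: 0.0501
grasp_force: 30.0
```

Emit:
servo_tool(
  deltas=[
    {"rotation": [0,0,0],"delta_pos": [0.004,0.0035,0],"grip": 0.4},
    {"rotation": [0,0,0],"delta_pos": [0.004,0.0035,-0.015],"grip": 0.4},
    {"rotation": [0,0,0],"delta_pos": [0.004,0.0035,-0.03],"grip": 0.4},
    {"rotation": [0,0,0],"delta_pos": [0.004,0.0035,-0.034],"grip": 0.4},
    {"rotation": [0,0,0],"delta_pos": [0.004,0.0035,-0.034],"grip": 0.4},
    {"rotation": [0,0,0],"delta_pos": [0.004,0.0035,-0.034],"grip": 0.4},
  ],
)

```text
time_s: 13.08
eef_pos: [0.5717, 0.2444, 0.221]
ee_rot: [3.069, 0.67, -0.0]
force: [0.1, 0.8, -0.5]
finger_gap: 0.0505
grasp_force: 30.0
```

```bash
python3 - <<'E'
from h import *
from scipy.optimize import least_squares
im,d,P,K,T=cam("wrist");s=arm.state();e=s["eef_pos"];print(np.round(e,4),np.round(s["force"],2))
W=P[232:350,262:386].reshape(-1,3)-e; W=W[W[:,2]>-.05]
print("top rel",np.nanpercentile(W[:,2],99.5))
S=W[(W[:,2]<-.003)&(np.hypot(W[:,0],W[:,1])>.022)&(np.hypot(W[:,0],W[:,1])<.032)]
f=least_squares(lambda p:np.hypot(S[:,0]-p[0]-p[2]*S[:,2],S[:,1]-p[1]-p[3]*S[:,2])-.026,[0,0,0,0],loss="soft_l1",f_scale=.001)
c=e[:2]+f.x[:2]-.05*f.x[2:]; print(len(S),"off",f.x,"bottom centre",c,"need",np.array([.5726,.2439])-c)
E
```

```text
[0.572  0.2449 0.2215] [-0.51 -0.39 -0.84]
top rel 0.0003900235092657239
4123 off [-0.00077223 -0.00032046 -0.01495107 -0.01496971] bottom centre [0.57192601 0.24532727] need [ 0.00067399 -0.00142727]
```

Emit:
servo_tool(
  deltas=[
    {"rotation": [0,0,0],"delta_pos": [0.0005,-0.001,0],"grip": 0.4},
    {"rotation": [0,0,0],"delta_pos": [0.0005,-0.001,-0.004],"grip": 0.4},
    {"rotation": [0,0,0],"delta_pos": [0.0005,-0.001,-0.008],"grip": 0.4},
    {"rotation": [0,0,0],"delta_pos": [0.0005,-0.001,-0.012],"grip": 0.4},
    {"rotation": [0,0,0],"delta_pos": [0.0005,-0.001,-0.015],"grip": 0.4},
    {"rotation": [0,0,0],"delta_pos": [0.0005,-0.001,-0.015],"grip": 0.4},
  ],
)

```text
time_s: 13.63
eef_pos: [0.5713, 0.2439, 0.2046]
ee_rot: [3.069, 0.672, -0.003]
force: [0.5, 0.1, -1.2]
finger_gap: 0.0509
grasp_force: 30.0
```

It is over the bush with no force. Continue down.

Emit:
servo_tool(
  deltas=[
    {"rotation": [0,0,0],"delta_pos": [0,0,-0.005],"grip": 0.4},
    {"rotation": [0,0,0],"delta_pos": [0,0,-0.01],"grip": 0.4},
    {"rotation": [0,0,0],"delta_pos": [0,0,-0.015],"grip": 0.4},
    {"rotation": [0,0,0],"delta_pos": [0,0,-0.02],"grip": 0.4},
    {"rotation": [0,0,0],"delta_pos": [0,0,-0.02],"grip": 0.4},
    {"rotation": [0,0,0],"delta_pos": [0,0,-0.02],"grip": 0.4},
  ],
)

```text
time_s: 14.13
eef_pos: [0.5715, 0.2441, 0.1852]
ee_rot: [3.069, 0.672, -0.001]
force: [-0.1, 1.1, -1.3]
finger_gap: 0.0509
grasp_force: 30.0
```

Emit:
servo_tool(
  deltas=[
    {"rotation": [0,0,0],"delta_pos": [0,0,-0.002],"grip": 0.4},
    {"rotation": [0,0,0],"delta_pos": [0,0,-0.004],"grip": 0.4},
    {"rotation": [0,0,0],"delta_pos": [0,0,-0.006],"grip": 0.4},
    {"rotation": [0,0,0],"delta_pos": [0,0,-0.006],"grip": 0.4},
    {"rotation": [0,0,0],"delta_pos": [0,0,-0.006],"grip": 0.4},
  ],
)

```text
time_s: 14.55
eef_pos: [0.5725, 0.2447, 0.1807]
ee_rot: [-3.069, -0.671, -0.003]
force: [-0.7, 0.6, 5.2]
finger_gap: 0.0505
grasp_force: 30.0
```

Head seated on the collar (contact at the expected height). Pressing the drive now.

Emit:
servo_tool(
  deltas=[
    {"rotation": [0,0,0],"delta_pos": [0,0,-0.002],"grip": 0.4},
    {"rotation": [0,0,0],"delta_pos": [0,0,-0.004],"grip": 0.4},
    {"rotation": [0,0,0],"delta_pos": [0,0,-0.006],"grip": 0.4},
    {"rotation": [0,0,0],"delta_pos": [0,0,-0.007],"grip": 0.4},
    {"rotation": [0,0,0],"delta_pos": [0,0,-0.007],"grip": 0.4},
    {"rotation": [0,0,0],"delta_pos": [0,0,-0.007],"grip": 0.4},
  ],
)

```text
time_s: 15.05
eef_pos: [0.5732, 0.2453, 0.1771]
ee_rot: [3.069, 0.671, 0.007]
force: [-6.0, -4.0, 24.0]
finger_gap: 0.0505
grasp_force: 30.0
```

```bash
python3 - <<'E'
from h import *
s=arm.state();print(np.round(s["eef_pos"],4),np.round(s["force"],1))
im,d,P,K,T=cam("wrist");e=s["eef_pos"]
W=P[275:350,270:378].reshape(-1,3);r=np.hypot(W[:,0]-.5728,W[:,1]-.2443)
print("wrist rim z",np.nanpercentile(W[(r<.0255)&(r>.022)][:,2],[50,90,99]))
Q=P[100:260];print("housing z",np.nanmedian(Q[...,2][(Q[...,2]>.1)&(Q[...,2]<.12)]))
q=P[(np.hypot(P[...,0]-.5728,P[...,1]-.2443)<.030)&(np.hypot(P[...,0]-.5728,P[...,1]-.2443)>.02)&(P[...,2]>.115)&(P[...,2]<.17)];print("lowest dark side z",len(q),np.nanpercentile(q[:,2],[1,5]))
im,d,P,K,T=cam("scene")
uv=(np.array([.5728,.2443,.15])-T[:3,3])@T[:3,:3];u,v=(K@uv)[:2]/uv[2];u,v=int(u),int(v);print(u,v)
save(cv2.resize(im[v-60:v+60,u-80:u+80],None,fx=5,fy=5,interpolation=cv2.INTER_CUBIC),"s2.png")
E
```

```text
[0.5732 0.2453 0.1771] [-6. -4. 24.]
wrist rim z [0.17654617 0.17738701 0.17791551]
housing z 0.11084909458205222
lowest dark side z 4087 [0.11795429 0.1213491 ]
366 170
```

View pics/s2.png

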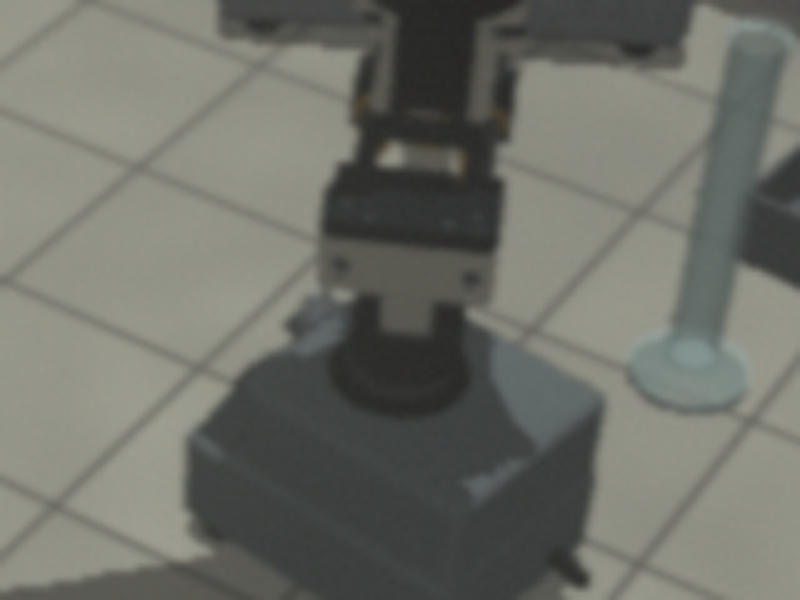

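The crop shows the head gripped and seated on the collar, upright on the mixer. Rim height is about 0.178 m, which matches home plus 6 mm pressed, and the 24 N push means the drive is at its stop. I ease the small sideways load and settle.

Emit:
servo_tool(
  deltas=[
    {"rotation": [0,0,0],"delta_pos": [-0.001,-0.001,0],"grip": 0.4},
    {"rotation": [0,0,0],"delta_pos": [-0.001,-0.001,0],"grip": 0.4},
    {"rotation": [0,0,0],"delta_pos": [-0.001,-0.001,0],"grip": 0.4},
    {"rotation": [0,0,0],"delta_pos": [-0.001,-0.001,0],"grip": 0.4},
    {"rotation": [0,0,0],"delta_pos": [-0.001,-0.001,0],"grip": 0.4},
    {"rotation": [0,0,0],"delta_pos": [-0.001,-0.001,0],"grip": 0.4},
    {"rotation": [0,0,0],"delta_pos": [-0.001,-0.001,0],"grip": 0.4},
    {"rotation": [0,0,0],"delta_pos": [-0.001,-0.001,0],"grip": 0.4},
  ],
)

```text
time_s: 15.82
eef_pos: [0.573, 0.2451, 0.1771]
ee_rot: [-3.068, -0.671, -0.011]
force: [-3.0, -1.5, 20.6]
finger_gap: 0.0509
grasp_force: 30.0
```

```bash
python3 -c "
from plant import arm
print(arm.close_job())"
```

```text
the job is handed in; nothing more can be done
None
```

The job is handed in: by my measurements the bush is home on the stub and the head is home on the collar, held pressed down with about 20 N with the drive at its stop; the hand-in returned no verdict, and I did not re-measure the bystanders.

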